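# Unlock the strongbox and hold its spring catch back

## Task

Unlock the steel strongbox on the parts counter: take the key with the widest, square-cornered head out of the wooden key block, put it in the lock in the box's lid and get it fully home, rocking it a little edgewise where the sticky pins catch it. Then turn it a quarter turn clockwise (seen from above), against the catch spring, up to its stop, and finish still gripping the key and holding it turned, so that the catch stays drawn back. Leave the other two keys and the bearing and cartons on the counter where they are.

Things in the scene. Friction and masses are not known exactly. Their poses are not given: they have to be found in the camera images.
- square_key: The box's key, blade down in any slot of the block. Origin: centre of its shoulder, the flat underside of a steel collar 14 (y) x 8 (x) x 6 mm tall. Above it a black square-cornered head 36 mm wide (y), 10 thick (x), reaching 6 to 44 mm above the origin: pinch it across its thickness. x through the thickness, y along the width, z up. 35 g. In the block the shoulder rests on the block's top.
- square_key_tip (a point): Tip of that key's blade, 26 mm straight below the shoulder. Flat steel blade 10 mm wide (y), 4 mm thick (x); its last 2.3 mm are a blunt V nose. Both edges are cut alike: the key fits the lock either way round.
- round_key: Another key, same blade and collar, but a round head 24 mm across, 10 mm thick, its top 29 mm above the shoulder. In another slot of the block. Leave it. Same origin and axes.
- slim_key: Another key, same blade and collar, but a slim head 14 mm wide, 10 mm thick, its top 38 mm above the shoulder. In another slot of the block. Leave it. Same origin and axes.
- key_block: Fixed hardwood key block 50 (x) x 190 (y) x 36 mm high, origin at the centre of its underside. Three slots in its top on the middle line, at y = -58, 0 and +58 mm, each 30 mm deep, 5.7 (x) x 12.1 mm (y): the keys stand side by side in line, each blade's width along the block's length.
- strongbox: Fixed grey steel strongbox 180 (x) x 250 (y) x 90 mm high, origin at the centre of its underside, z up, front to -x. The lock is in the lid on the middle line, 45 mm from the front edge. A carrying handle folded flat on the lid, 80 mm behind the lock, stands 8 mm above the lid.
- lock_mouth (a point): Centre of the keyway at the face of the lock's brass plug, 92 mm above the counter; axes as the strongbox's. Keyway straight down, 33 mm deep, 5.2 (x) x 11.6 mm (y) at rest, with a 1.5 mm chamfer. Round it a bezel ring, inner radius 10.5, outer 16.5 mm, standing 2.3 mm above the face. The key is home when its shoulder rests on the plug's face.
- lower_pin (a point): Point on the keyway's axis level with the lower of its two sticky round pins, 4 mm thick: one stands in from the +y side 9 mm below the plug's face, this one from the -y side 20.5 mm below. Each ends 1 mm short of the axis and must go back about 4 mm. A straight push jams on it: shift or rock the key firmly to and fro along its width (play 0.8 mm each way) under a light push of 5 to 10 N.
- plug (a joint): Turn of the lock's plug, rad: 0 at rest, growing clockwise seen from above, to a fixed stop at 1.57. Blocked until both pins are back, i.e. the key all but home. The pins take about 3 N sideways each and stay where pushed. A spring turns the plug back when let go (0.045 N m at rest, 0.13 at the stop). The key has about 0.12 rad of play before the plug follows.
- bearing: Ball bearing lying flat, 52 mm across, 15 mm high, origin at the centre of its underside. Leave it.
- carton: Flat carton 85 x 85 x 32 mm high, origin at the centre of its underside. Leave it.
- small_carton: Small carton 55 x 55 x 45 mm high, origin at the centre of its underside. Leave it.
There are look-alikes about, which are no part of the job. Leave any yellow look-alike of the square_key alone.

How it is judged:
By the outcome, as a careful person would: the job done as asked, in the order asked, and still so for the second after the job is handed in, while the arm keeps its last pose, push and grip.
It also fails if it takes over 54 s, if anything falls off the work surface, if the arm or the gripper's body presses on something with over 40 N, if the wrist force passes 120 N, or if a joint passes its speed limit or range.

## Robot

A 6-joint arm with a two-finger parallel gripper is mounted at the origin on the work surface. World frame = base frame: x ahead of the robot, y to its left, z up, the work surface at z = 0. Lengths are in m, angles in rad, forces in N, time in s.
With the tool pointing down it reaches from about 0.375 to 0.975 m from the base axis. Payload 3.8 kg.
Tool frame: the origin (TCP) lies midway between the tips of the shut fingers; the grasp point (between the pads) lies bot.grasp_offset behind it (bot.grasp_offset is the distance from the TCP to the grasp point, in m); z points along the fingers, y is the direction in which the jaws open and shut (so a half turn about z gives the same grasp; the last joint's range is limited). The gripper opens to 85 mm and grips with 20 to 120 N. Pads are 22 mm wide; open, the fingers measure 114 mm over their backs; the gripper's body (76 mm by 85 mm) begins 54 mm behind the grasp point. The pads swing forward as they close: fully open they stand 13 mm farther back than shut.
Start: joints at [-1.246, 0.264, 1.604, -0, 1.274, -0.037], TCP at [0.239, -0.631, 0.231] pointing down, gripper open.
Joint ranges: [-2.63, 2.63], [-0.94, 2.18], [0.31, 2.57], [-1.31, 4.45], [0, 2.66], [-2.55, 2.55]. Speed limits (rad/s): [2.57, 2.57, 3.14, 3.14, 3.14, 3.14].

## Interface

Orientations are given as a rotation vector (axis times angle).
In Python, from workcell import read_state, viewer, job, bot gives the robot as it stands.
- The arm moves only by the shell command python3 -m crank 'ROWS' [FORCE]. ROWS is text: rows parted by semicolons, each of 7 numbers parted by spaces: the shift along the tool's x, y, z in mm, then the turn, a rotation vector about the tool's x, y, z in rad, then the closure in counts, from 0 (fully open) to 255 (shut). A call has 1 to 20 rows; each row is the pose to reach, as a shift and turn from the pose commanded when the call began, along the tool's axes at that moment; what a row does not reach only later rows make up. A row lasts 1/8 s, in which the tool goes at most 62.5 mm and 10.7 degrees, less where a joint would pass 70% of its speed; a pose out of reach is approached as far as the arm can. A call with a gripper value outside its range is refused whole. The fingers move at their own pace and stop on an object; FORCE is the grip in N (left out, the last holds). Time passes only in rows, so rows that repeat a pose let the fingers close. It gives the time, the measured TCP pose, the force and the opening at its end, in the units of the state.
- read_state(): the state, without advancing time (a new reading comes with each control period).
- viewer.read_camera(name): name is "scene" or "side" or "wrist"; returns a dict with "pixels" (400x640x3 uint8, red, green, blue), "vertical_fov" (degrees; the focal length in pixels is half the picture's height over the tangent of half this angle, whatever the lens; pixels are square), "cx", "cy" (the principal point, pixels), "view" (4x4, takes a point from world to camera coordinates); the wrist camera has in their place "tool_from_camera" (4x4, takes a point from camera to tool coordinates, whose origin is the TCP and whose axes are the flange's). Camera axes: x right, y up, looking along -z (the intrinsics and any distortion apply to the point x, -y, -z); pixel columns grow to the right and rows downward; lengths in m; the calibration is good to about 2 mm. A picture is of the moment at which its call begins: read the wrist's pose just before it. There is no depth.
- job.finish_job(): hands the job in, once; it reports no verdict.
The state is a dict: "time": time; "q": joint angles; "joint_vel": joint speeds; "joint_torque": joint torques, N m; "tool_pos": TCP position; "tcp_rot": TCP orientation; "wrist_force": force on the tool from outside, world axes, zero at the start; "torque": the same for the moment, N m; "width": opening from 0.0 (shut) to 1.0 (fully open).
Only numpy, scipy, OpenCV 4.12 (cv2) and the standard library are available. Lean on these libraries where they do the work, as an engineer would, in place of code of your own. Each camera call takes 0.05 s, during which the arm holds its last target.

## Working session

There is one attempt and no reset: what is moved stays moved. The work goes in short steps, Python scripts to look and compute and a shell command to move; the robot and the scene stay as the last step left them, time stands still between calls to the robot, and variables do not carry over. Pictures are saved under pics/ and viewed, and the job is handed in when it is done.

```bash
ls; mkdir -p pics; cat > h.py <<'E'
import numpy as np, cv2
from workcell import read_state, viewer, job, bot
from scipy.spatial.transform import Rotation as R
def shot(name,fn):
    s=read_state(); c=viewer.read_camera(name)
    cv2.imwrite('pics/'+fn+'.png',cv2.cvtColor(c['pixels'],cv2.COLOR_RGB2BGR))
    c['f']=200/np.tan(np.radians(c['vertical_fov'])/2)
    if name=='wrist':
        T=np.eye(4);T[:3,:3]=R.from_rotvec(s['tcp_rot']).as_matrix();T[:3,3]=s['tool_pos']
        c['wc']=T@np.array(c['tool_from_camera'])
    else: c['wc']=np.linalg.inv(np.array(c['view']))
    np.savez('pics/'+fn+'.npz',**{k:v for k,v in c.items()})
    return c
def ray(c,u,v):
    f=float(c['f']);d=np.array([(u-float(c['cx']))/f,-(v-float(c['cy']))/f,-1.0])
    if 'dist' in c: pass
    W=c['wc'];return W[:3,3],W[:3,:3]@d
def onz(c,u,v,z):
    o,d=ray(c,u,v);return o+d*(z-o[2])/d[2]
def proj(c,p):
    q=np.linalg.inv(c['wc'])@np.append(p,1);f=float(c['f'])
    return np.array([float(c['cx'])+f*q[0]/-q[2],float(c['cy'])+f*-q[1]/-q[2]])
def load(fn): return dict(np.load('pics/'+fn+'.npz',allow_pickle=True))
E
python3 - <<'E'
from h import *
for n in ['scene','side','wrist']:
    c=shot(n,n+'0')
    print(n,{k:v for k,v in c.items() if k not in('pixels',)})
print(read_state(),bot.grasp_offset)
E
```

```text
pics
scene {'vertical_fov': 45.418218886037664, 'cx': 312.4254065592474, 'cy': 202.4572076302852, 'view': array([[ 0.62127962,  0.78356493, -0.00613442, -0.35842023],
       [-0.51781314,  0.41641863,  0.74730521,  0.20423412],
       [ 0.58811664, -0.46110901,  0.66445263, -1.66400212],
       [ 0.        ,  0.        ,  0.        ,  1.        ]]), 'f': np.float64(477.901952266943), 'wc': array([[ 0.62127962, -0.51781314,  0.58811664,  1.30706163],
       [ 0.78356493,  0.41641863, -0.46110901, -0.57148775],
       [-0.00613442,  0.74730521,  0.66445263,  0.95082667],
       [ 0.        ,  0.        ,  0.        ,  1.        ]])}
side {'vertical_fov': 54.02502063951896, 'cx': 321.6610921998482, 'cy': 195.02276108705735, 'view': array([[ 9.90254375e-01, -1.39269023e-01, -6.41131640e-04,
        -5.41275489e-01],
       [ 7.18040747e-02,  5.06598276e-01,  8.59187035e-01,
        -1.31897105e-01],
       [-1.19333343e-01, -8.50859757e-01,  5.11661243e-01,
        -1.10814665e+00],
       [ 0.00000000e+00,  0.00000000e+00,  0.00000000e+00,
         1.00000000e+00]]), 'f': np.float64(392
[... 1099 characters left out ...]
     ]])}
{'time': 0.15, 'q': array([-1.24588412e+00,  2.64564832e-01,  1.60506783e+00,  8.28783654e-06,
        1.27374436e+00, -3.69171266e-02]), 'joint_vel': array([-3.26171961e-04, -3.68058310e-03, -2.55114904e-03,  3.48304088e-04,
       -4.02360721e-04, -3.97429353e-05]), 'joint_torque': array([ 2.15602154e-04, -5.15905058e+01, -3.67959845e+01, -1.51497613e-05,
        7.99871748e-03, -3.52618474e-05]), 'tool_pos': array([ 0.23874374, -0.63074397,  0.23025428]), 'tcp_rot': array([-3.08858285e+00, -5.64943136e-01,  3.89678364e-04]), 'wrist_force': array([-0.57863245, -0.59014314,  0.50106891]), 'torque': array([-0.0027512 ,  0.06453082, -0.01174291]), 'width': 1.0005729118163198} 0.0187
```

View pics/scene0.png

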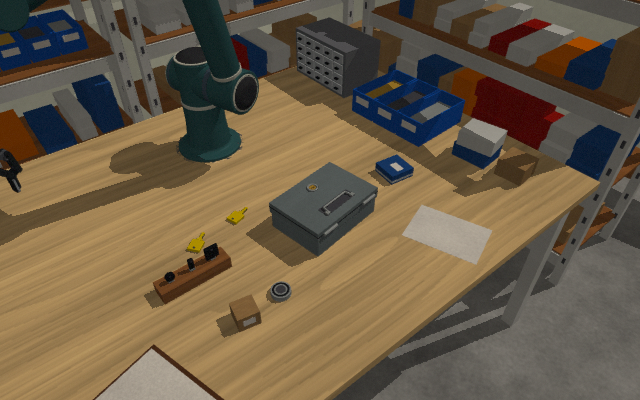

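View pics/side0.png

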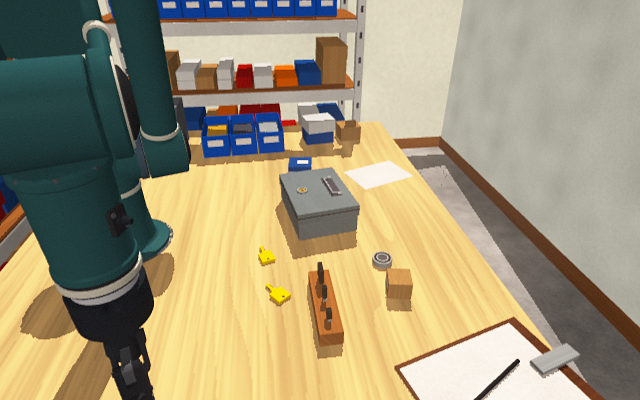

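View pics/wrist0.png

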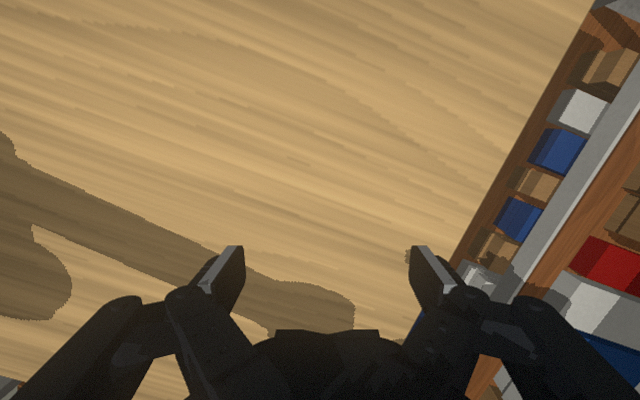

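Scene: the black keys in the block are at about (170,277), (191,264) and (211,252). Yellow look-alikes lie at (197,243) and (236,215). The widest, square head looks like the one at (211,252), at the strongbox end. I'll confirm it in an enlarged crop.

```bash
python3 - <<'E'
import cv2,numpy as np
a=cv2.imread('pics/scene0.png')[225:305,145:245]; b=cv2.imread('pics/side0.png')[255:355,295:355]
a=cv2.resize(a,None,fx=4.8,fy=4.8,interpolation=cv2.INTER_CUBIC);b=cv2.resize(b,None,fx=3.84,fy=3.84,interpolation=cv2.INTER_CUBIC)
cv2.imwrite('pics/crop0.png',np.hstack([a,b]))
c=cv2.imread('pics/scene0.png')[155:255,260:390];cv2.imwrite('pics/crop1.png',cv2.resize(c,None,fx=5,fy=5,interpolation=cv2.INTER_CUBIC))
E
```

```text
(no output)
```

View pics/crop0.png

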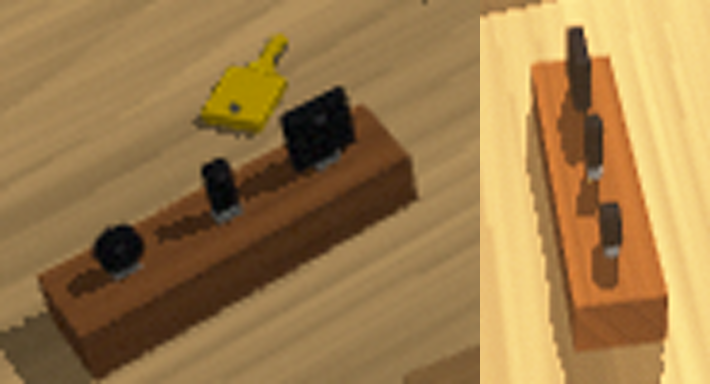

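View pics/crop1.png

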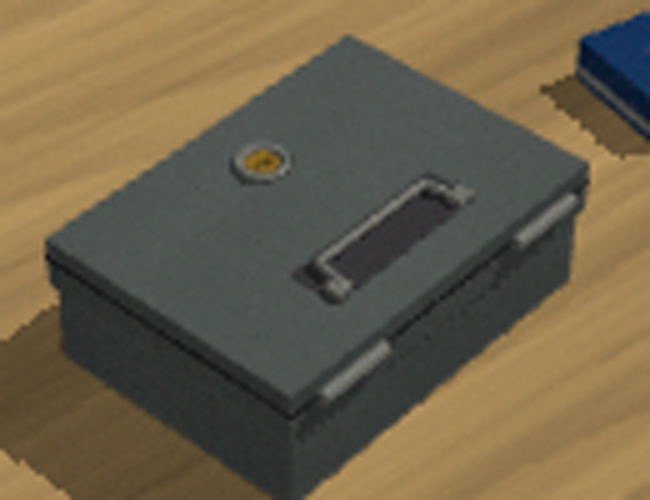

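Confirmed: the black key at scene (211,252) has the widest, square-cornered head. The round head is at (170,277) and the slim one at (191,264). The flat yellow square key at (197,243) is a look-alike and stays where it is. Next I'll get coarse positions.

```bash
python3 - <<'E'
from h import *
s=load('scene0');d=load('side0')
cr=lambda x,y:(145+x/4.8,225+y/4.8)
for p in [(38,278),(97,342),(412,157),(362,105),(322,163),(226,212),(122,268)]: print('S',p,onz(s,*cr(*p),.036))
c2=lambda x,y:(295+(x-480)/3.84,255+y/3.84)
for p in [(532,65),(608,58),(666,293),(577,304),(584,105),(597,175),(612,250)]: print('D',p,onz(d,*c2(*p),.036))
print('lock',onz(s,260+262/5,155+162/5,.092),onz(d,302,190,.092))
for p in [(350,37),(587,170),(290,408),(47,242)]: print('lid',onz(s,260+p[0]/5,155+p[1]/5,.09))
E
```

```text
S (38, 278) [ 0.48499163 -0.42122046  0.036     ]
S (97, 342) [ 0.54072895 -0.4154722   0.036     ]
S (412, 157) [ 0.53313147 -0.23085296  0.036     ]
S (362, 105) [ 0.48353493 -0.23245357  0.036     ]
S (322, 163) [ 0.50687307 -0.27037863  0.036     ]
S (226, 212) [ 0.5054406 -0.3262497  0.036    ]
S (122, 268) [ 0.50569246 -0.38509474  0.036     ]
D (532, 65) [ 0.48154567 -0.23536626  0.036     ]
D (608, 58) [ 0.52984664 -0.23562216  0.036     ]
D (666, 293) [ 0.53195257 -0.42114264  0.036     ]
D (577, 304) [ 0.48448517 -0.42162091  0.036     ]
D (584, 105) [ 0.50889538 -0.27535741  0.036     ]
D (597, 175) [ 0.50826895 -0.33314725  0.036     ]
D (612, 250) [ 0.5082457  -0.38862772  0.036     ]
lock [0.4970688  0.06393171 0.092     ] [0.49617904 0.06368158 0.092     ]
lid [0.43675221 0.17893738 0.09      ]
lid [0.61461209 0.20265208 0.09      ]
lid [ 0.6549188 -0.0433003  0.09     ]
lid [ 0.47514483 -0.06725832  0.09      ]
```

```bash
python3 -m crank '379 -241 0 0 0 -1.209 0;379 -241 0 0 0 -1.209 0;379 -241 0 0 0 -1.209 0;379 -241 0 0 0 -1.209 0;379 -241 0 0 0 -1.209 0;379 -241 0 0 0 -1.209 0;379 -241 0 0 0 -1.209 0;379 -241 10 0 0 -1.209 0;379 -241 31 0 0 -1.209 0;379 -241 31 0 0 -1.209 0;379 -241 31 0 0 -1.209 0;379 -241 31 0 0 -1.209 0' 40
python3 - <<'E'
from h import *
print(read_state())
c=shot('wrist','w1')
print(proj(c,[.508,-.271,.036]),proj(c,[.508,-.271,.08]))
E
```

```text
time: 1.65
tool_pos: [0.5082, -0.2727, 0.2012]
tcp_rot: [2.222, 2.219, 0.0]
wrist_force: [0.8, -0.1, 0.3]
width: 0.998
{'time': 1.65, 'q': array([-5.35579897e-01,  9.94387543e-02,  1.85328688e+00, -1.15963603e-04,
        1.18738353e+00, -5.34358429e-01]), 'joint_vel': array([ 0.0026391 , -0.00290202, -0.00094925,  0.00017751, -0.00217192,
       -0.00064088]), 'joint_torque': array([ 7.16668158e-02, -4.09457195e+01, -3.53746569e+01,  3.20224804e-03,
        9.72448586e-03,  3.83362467e-04]), 'tool_pos': array([ 0.50822755, -0.27269019,  0.20124277]), 'tcp_rot': array([2.22171396e+00, 2.21909795e+00, 4.13581135e-04]), 'wrist_force': array([ 0.75988853, -0.08942996,  0.29717016]), 'torque': array([-0.00308095,  0.02815732, -0.00990885]), 'width': 0.9978956540342663}
[325.95692347 183.33434414] [325.86610161 193.61912172]
```

View pics/w1.png

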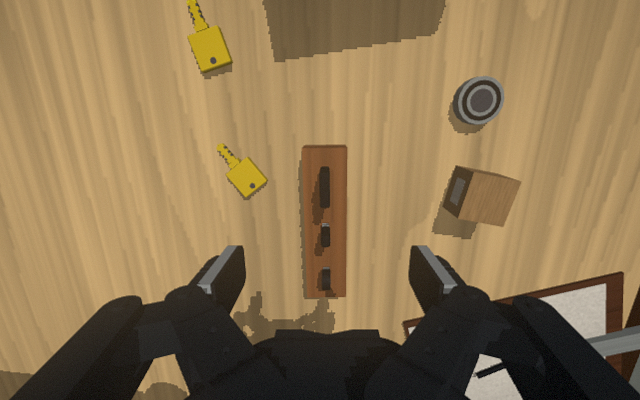

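Wrist view: the square key's head is at (325,187), the slim one at (325,236) and the round one at (326,279). The block is nearly upright in the picture. I'll measure the head and the block.

```bash
python3 - <<'E'
from h import *
c=load('w1');im=c['pixels']
a=cv2.cvtColor(im,cv2.COLOR_RGB2BGR)[135:310,280:370];cv2.imwrite('pics/crop2.png',cv2.resize(a,None,fx=4,fy=3.4,interpolation=cv2.INTER_CUBIC))
m=((im.max(2)<50)*255).astype(np.uint8); m[:,:300]=0;m[:,350:]=0;m[:140]=0;m[300:]=0
cn,_=cv2.findContours(m,cv2.RETR_EXTERNAL,cv2.CHAIN_APPROX_NONE)
for k in cn:
    if cv2.contourArea(k)>20:
        r=cv2.minAreaRect(k);print(cv2.boundingRect(k),r)
hsv=cv2.cvtColor(im,cv2.COLOR_RGB2HSV)
# block left/right edges per row by red-blue ratio
for v in range(150,296,12):
    row=im[v].astype(int); print(v,[tuple(row[u]) for u in (298,301,303,306,344,346,348)])
E
```

```text
150 [(np.int64(182), np.int64(151), np.int64(103)), (np.int64(171), np.int64(135), np.int64(90)), (np.int64(141), np.int64(95), np.int64(57)), (np.int64(132), np.int64(90), np.int64(54)), (np.int64(127), np.int64(86), np.int64(52)), (np.int64(118), np.int64(78), np.int64(45)), (np.int64(184), np.int64(151), np.int64(103))]
162 [(np.int64(182), np.int64(151), np.int64(103)), (np.int64(118), np.int64(99), np.int64(69)), (np.int64(143), np.int64(95), np.int64(56)), (np.int64(134), np.int64(89), np.int64(54)), (np.int64(123), np.int64(82), np.int64(47)), (np.int64(120), np.int64(79), np.int64(44)), (np.int64(185), np.int64(155), np.int64(104))]
174 [(np.int64(138), np.int64(112), np.int64(76)), (np.int64(116), np.int64(97), np.int64(65)), (np.int64(140), np.int64(96), np.int64(57)), (np.int64(135), np.int64(89), np.int64(50)), (np.int64(125), np.int64(83), np.int64(49)), (np.int64(119), np.int64(79), np.int64(47)), (np.int64(186), np.int64(157), np.int64(108))]
186 [(np.int64(138), np.int64(115), np.int64(79)), (np.int64(116), np.int64(97), np.int64(64)), (np.int64(135), np.int64(96), np
[... 2413 characters left out ...]
, (np.int64(189), np.int64(157), np.int64(107))]
282 [(np.int64(168), np.int64(138), np.int64(95)), (np.int64(163), np.int64(134), np.int64(93)), (np.int64(130), np.int64(107), np.int64(74)), (np.int64(121), np.int64(91), np.int64(60)), (np.int64(124), np.int64(81), np.int64(48)), (np.int64(171), np.int64(140), np.int64(96)), (np.int64(193), np.int64(159), np.int64(110))]
294 [(np.int64(169), np.int64(142), np.int64(97)), (np.int64(163), np.int64(134), np.int64(93)), (np.int64(126), np.int64(104), np.int64(71)), (np.int64(108), np.int64(89), np.int64(61)), (np.int64(124), np.int64(81), np.int64(49)), (np.int64(172), np.int64(142), np.int64(96)), (np.int64(197), np.int64(162), np.int64(113))]
```

View pics/crop2.png

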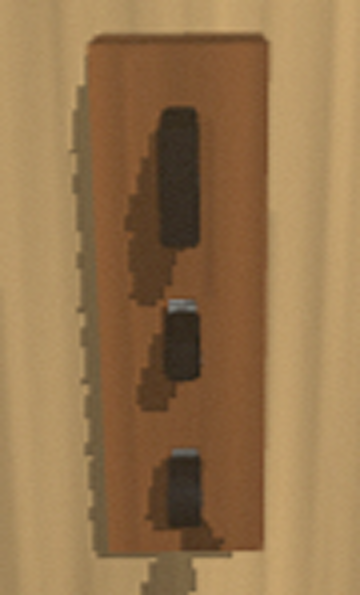

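```bash
python3 - <<'E'
from h import *
c=load('w1')
print('cam',c['wc'][:3,3])
cr=lambda x,y:(280+x/4,135+y/3.4)
for n,p,z in [('sq',(179.5,177),.08),('slim',(183,345),.074),('round',(184.5,490),.065),('sqtop',(181,110),.08),('sqbot',(178.5,246),.08),('sqL',(160,177),.08),('sqR',(199,177),.08)]: print(n,onz(c,*cr(*p),z))
for p in [(89,42),(267,40),(264,550),(105,553)]: print('blk',onz(c,*cr(*p),.036))
E
```

```text
cam [ 0.5088263  -0.19868847  0.34335816]
sq [ 0.5070534 -0.264369   0.08     ]
slim [ 0.50772326 -0.3193469   0.074     ]
round [ 0.50795403 -0.37616263  0.065     ]
sqtop [ 0.50748737 -0.24499398  0.08      ]
sqbot [ 0.50672299 -0.28517562  0.08      ]
sqL [ 0.50230253 -0.26435863  0.08      ]
sqR [ 0.51180442 -0.26437937  0.08      ]
blk [ 0.48222674 -0.2306432   0.036     ]
blk [ 0.53080988 -0.2301088   0.036     ]
blk [ 0.53333239 -0.42055293  0.036     ]
blk [ 0.48223049 -0.42174168  0.036     ]
```

```bash
python3 -m crank '4 -0.7 50 0 0 0 0;4 -0.7 100 0 0 0 0;4 -0.7 135 0 0 0 0;4 -0.7 150 0 0 0 0;4 -0.7 156 0 0 0 0;4 -0.7 156 0 0 0 0' 80
python3 - <<'E'
from h import *
c=shot('wrist','w2')
s=read_state();print(s['wrist_force'],s['torque'])
cv2.imwrite('pics/crop3.png',cv2.resize(cv2.cvtColor(c['pixels'],cv2.COLOR_RGB2BGR)[160:340,180:480],None,fx=2.6,fy=2.6,interpolation=cv2.INTER_CUBIC))
E
```

```text
time: 2.45
tool_pos: [0.5083, -0.2684, 0.0455]
tcp_rot: [2.22, 2.22, 0.001]
wrist_force: [0.2, 0.3, 0.9]
width: 0.998
[-0.19833965  0.61614093  0.58476332] [-0.02639076  0.01918717  0.00633454]
```

View pics/crop3.png

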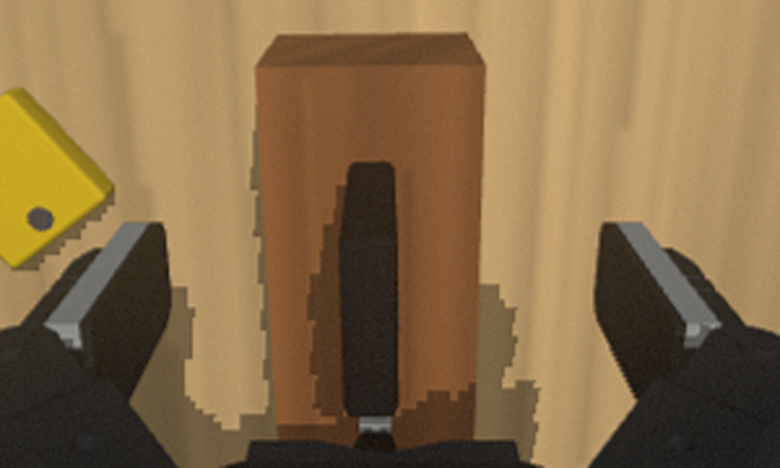

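```bash
python3 - <<'E'
from h import *
c=load('w2');s=read_state()
for n,x,y,z in [('c',370,325,.08),('top',370,240,.08),('bot',370,415,.08),('L',341,240,.08),('R',398,240,.08),('L2',345,412,.08),('R2',397,412,.08),('low',370,163,.042)]:
    p=onz(c,180+x/2.6,160+y/2.6,z);print(n,p,p-s['tool_pos'])
E
```

```text
c [ 0.50686293 -0.26595303  0.08      ] [-0.00172355  0.00259527  0.03412312]
top [ 0.50695079 -0.24992832  0.08      ] [-0.00163568  0.01861998  0.03412312]
bot [ 0.50676228 -0.28430809  0.08      ] [-0.0018242  -0.01575979  0.03412312]
L [ 0.50218607 -0.24992072  0.08      ] [-0.00640041  0.01862758  0.03412312]
R [ 0.51155173 -0.24993565  0.08      ] [0.00296525 0.01861265 0.03412312]
L2 [ 0.50232852 -0.28366257  0.08      ] [-0.00625796 -0.01511427  0.03412312]
R2 [ 0.51155852 -0.28368097  0.08      ] [ 0.00297205 -0.01513267  0.03412312]
low [ 0.50640604 -0.25123747  0.042     ] [-0.00218043  0.01731083 -0.00387688]
```

```bash
python3 -m crank '1.5 -1.7 0 0 0 0 0;1.5 -1.7 0 0 0 0 120;1.5 -1.7 0 0 0 0 180;1.5 -1.7 0 0 0 0 200;1.5 -1.7 0 0 0 0 200;1.5 -1.7 0 0 0 0 200' 25
python3 - <<'E'
from h import *
s=read_state();print(s['wrist_force'],s['torque'],s['width']*85)
E
```

```text
time: 3.25
tool_pos: [0.5056, -0.2662, 0.0442]
tcp_rot: [-2.221, -2.221, 0.0]
wrist_force: [0.0, -0.6, 0.1]
width: 0.22
[ 0.02054342 -0.63546851  0.05430449] [0.00197485 0.0394353  0.00328917] 18.681815222956754
```

```bash
python3 - <<'E'
from h import *
c=shot('wrist','w3')
for i in range(3): print(read_state()['tool_pos'])
cv2.imwrite('pics/crop4.png',cv2.resize(cv2.cvtColor(c['pixels'],cv2.COLOR_RGB2BGR)[180:340,220:420],None,fx=3.6,fy=3.6,interpolation=cv2.INTER_CUBIC))
E
```

```text
[ 0.50564667 -0.26621538  0.04421611]
[ 0.50564667 -0.26621538  0.04421611]
[ 0.50564667 -0.26621538  0.04421611]
```

View pics/crop4.png

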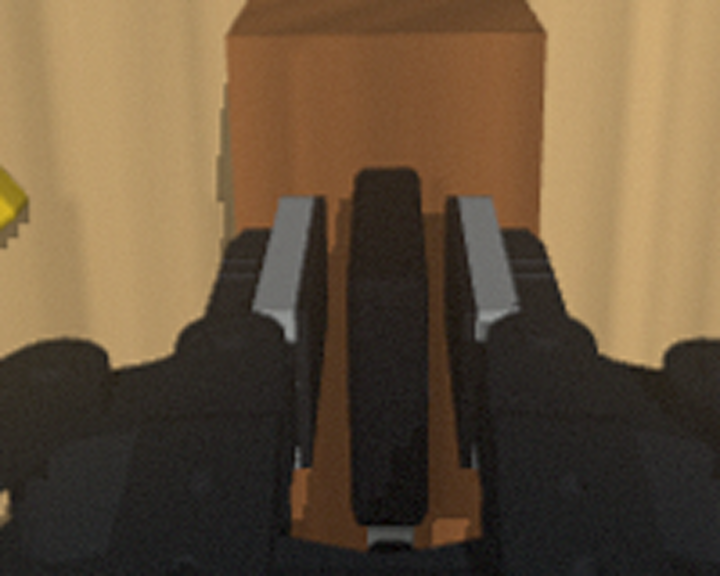

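```bash
python3 -m crank '0 0.3 0 0 0 0 225;0 0.3 0 0 0 0 255;0 0.3 0 0 0 0 255;0 0.3 0 0 0 0 255' 30
python3 -m crank '0 0 0 0 0 0 255;0 0 0 0 0 0 255' 80
python3 - <<'E'
from h import *
s=read_state();print(s['wrist_force'],s['torque'],s['width']*85)
E
```

```text
time: 3.8
tool_pos: [0.506, -0.2663, 0.0443]
tcp_rot: [2.221, 2.221, 0.0]
wrist_force: [0.2, 0.6, -0.5]
width: 0.113
time: 4.05
tool_pos: [0.506, -0.2663, 0.0444]
tcp_rot: [2.221, 2.221, 0.0]
wrist_force: [0.1, 0.4, 0.9]
width: 0.106
[0.0500749  0.42423637 0.85265548] [-0.01874744  0.04086178  0.01243467] 8.999924503892837
```

```bash
python3 -m crank '0 0 -4 0 0 0 255;0 0 -10 0 0 0 255;0 0 -20 0 0 0 255;0 0 -32 0 0 0 255;0 0 -60 0 0 0 255;0 0 -100 0 0 0 255;0 0 -115 0 0 0 255;0 0 -115 0 0 0 255;0 0 -115 0 0 0 255'
python3 - <<'E'
from h import *
s=read_state();print(s['wrist_force'],s['torque'],s['width']*85,s['tool_pos'],s['q'])
c=shot('wrist','w4')
cv2.imwrite('pics/crop5.png',cv2.resize(cv2.cvtColor(c['pixels'],cv2.COLOR_RGB2BGR)[160:340,220:420],None,fx=3.2,fy=3.2,interpolation=cv2.INTER_CUBIC))
shot('scene','s4');shot('side','d4')
E
```

```text
time: 5.18
tool_pos: [0.505, -0.2657, 0.1577]
tcp_rot: [-2.22, -2.22, 0.001]
wrist_force: [-0.8, 0.3, -0.3]
width: 0.106
[-0.7671899   0.32402434 -0.29958113] [ 0.02833366 -0.04368049 -0.02198615] 9.010516365809398 [ 0.50499906 -0.2656946   0.15774197] [-5.27983697e-01  1.27345939e-01  1.90660108e+00  4.07831525e-06
  1.11013167e+00 -5.27974295e-01]
```

View pics/crop5.png

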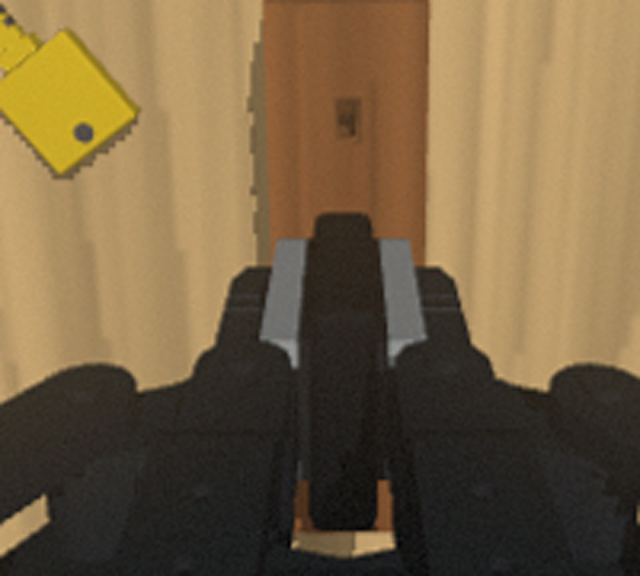

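View pics/d4.png

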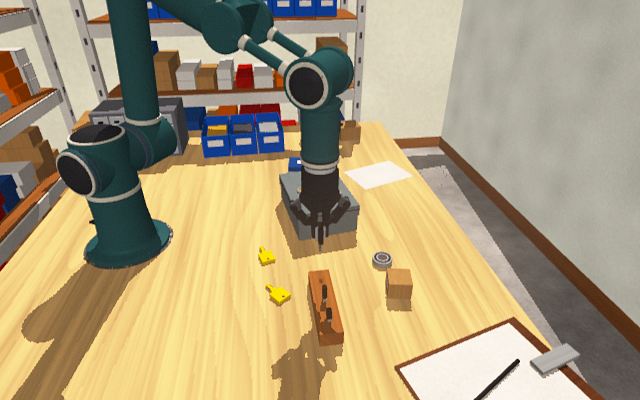

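```bash
python3 - <<'E'
from h import *
c=load('w4');im=c['pixels']
a=cv2.cvtColor(im,cv2.COLOR_RGB2BGR)
cv2.imwrite('pics/crop6.png',cv2.resize(a[180:215,310:345],None,fx=16,fy=16,interpolation=cv2.INTER_CUBIC))
E
```

```text
(no output)
```

View pics/crop6.png

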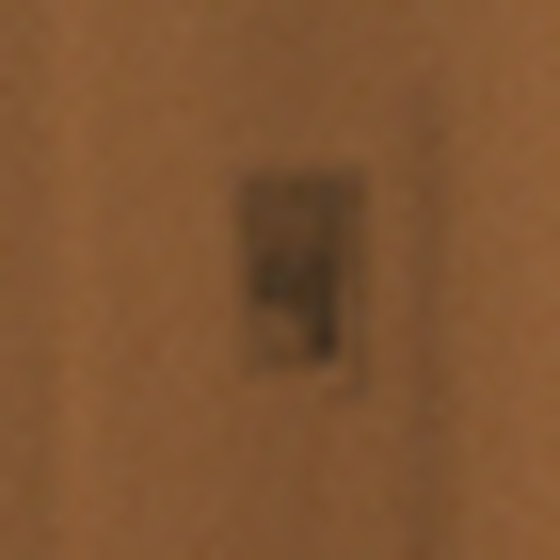

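```bash
python3 - <<'E'
from h import *
c=load('w4');s=read_state()
p=onz(c,328.8,197.4,.036);print('slot',p)
Rm=R.from_rotvec(s['tcp_rot']).as_matrix()
o=Rm.T@(p-s['tool_pos']);print('slot in tool',o, 'grip TCP in same:',Rm.T@(np.array([.506,-.2663,.0444])-s['tool_pos']))
# hover target
psi=np.pi/2+.154
Rt=R.from_euler('z',.154).as_matrix()@Rm
t=np.array([.4968,.0638,.092])-Rt@o;print('target',t,'delta tool',1000*Rm.T@(t-s['tool_pos']))
E
```

```text
slot [ 0.50725194 -0.26775465  0.036     ]
slot in tool [-0.00231431  0.00268268  0.12138853] grip TCP in same: [-0.00084576  0.00140708  0.11299451]
target [0.49416218 0.06552838 0.21339927] delta tool [331.26263769 -10.91998316 -55.41873427]
```

```bash
python3 -m crank '30 -1 -50 0 0 -0.02 255;90 -3 -55 0 0 -0.154 255;150 -5 -55 0 0 -0.154 255;210 -7 -55 0 0 -0.154 255;265 -9 -55 0 0 -0.154 255;305 -10 -55 0 0 -0.154 255;331 -11 -55 0 0 -0.154 255;331 -11 -55 0 0 -0.154 255;331 -11 -55 0 0 -0.154 255;331 -11 -55 0 0 -0.154 255;331 -11 -55 0 0 -0.154 255'
python3 - <<'E'
from h import *
s=read_state();print(s['wrist_force'],s['torque'],s['width']*85,s['tool_pos'],s['q'],s['tcp_rot'])
c=shot('wrist','w5')
a=cv2.cvtColor(c['pixels'],cv2.COLOR_RGB2BGR)
cv2.imwrite('pics/crop7.png',np.vstack([cv2.resize(a[120:320,200:460],None,fx=2,fy=2,interpolation=cv2.INTER_CUBIC)]))
cv2.imwrite('pics/crop8.png',cv2.resize(a[165:230,290:365],None,fx=9,fy=9,interpolation=cv2.INTER_CUBIC))
E
```

```text
time: 6.7
tool_pos: [0.4951, 0.0639, 0.2142]
tcp_rot: [-2.046, -2.384, 0.0]
wrist_force: [-0.4, 0.7, 0.1]
width: 0.104
[-0.3803205   0.66207814  0.14247566] [ 0.01773109 -0.04362567  0.00417942] 8.861873211012274 [0.49506473 0.06387312 0.2142157 ] [ 7.84804719e-02 -6.00867907e-02  1.99124654e+00 -1.12261961e-04
  1.21055976e+00 -7.40227879e-02] [-2.04570510e+00 -2.38424001e+00  2.57642806e-04]
```

View pics/w5.png

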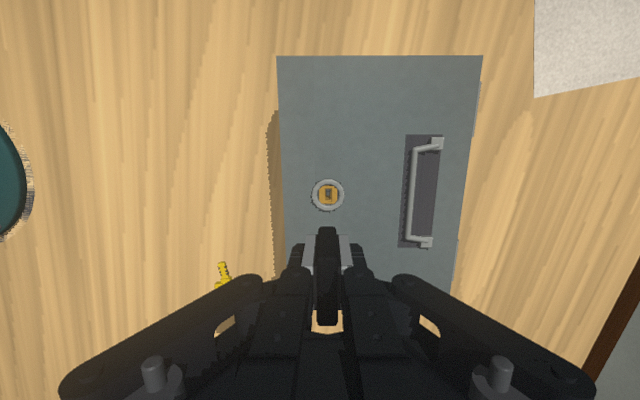

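View pics/crop8.png

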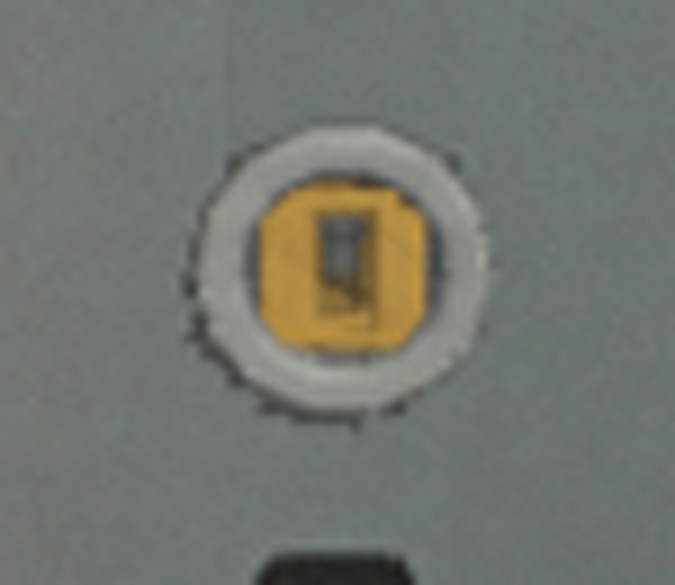

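```bash
python3 - <<'E'
from h import *
c=load('w5');im=c['pixels'];s=read_state()
Rm=R.from_rotvec(s['tcp_rot']).as_matrix()
pl=onz(c,328.6,194.9,.092);pb=onz(c,328.2,194.7,.0943)
print('lock',pl,pb,'tool',Rm.T@(pl-s['tool_pos']),Rm.T@(pb-s['tool_pos']))
print('tool psi-pi/2',np.arctan2(Rm[1,0],Rm[0,0])-np.pi/2)
# lid right edge & top edge via saturation
hs=cv2.cvtColor(im,cv2.COLOR_RGB2HSV)[...,1]
m=cv2.medianBlur(((hs<70)*255).astype(np.uint8),3)
def fit(P):
    P=np.array(P,np.float32);v=cv2.fitLine(P,cv2.DIST_HUBER,0,.01,.01).ravel();return v
Rr=[onz(c,440+np.argmin(m[v,440:500]),v,.09)[:2] for v in range(100,250,3)]
Tt=[onz(c,u,np.argmax(m[40:100,u]>0)+40,.09)[:2] for u in range(290,470,4)]
Ll=[onz(c,310-np.argmin(m[v,250:311][::-1]),v,.09)[:2] for v in range(65,200,3)]
for P in (Rr,Tt,Ll):
    v=fit(P);print(v,np.arctan2(v[1],v[0]),np.arctan2(-v[0],v[1]))
E
```

```text
lock [0.49765212 0.06436153 0.092     ] [0.49712341 0.06513427 0.0943    ] tool [-2.39572091e-06  2.62520185e-03  1.22249496e-01] [0.0008416  0.00222005 0.11994945]
tool psi-pi/2 0.1527095385667312
[ 0.1398136  -0.99017787  0.6290717   0.09440514] -1.4305232 -3.0013196
[0.9875034  0.1575978  0.51026016 0.19250293] 0.15825757 -1.4125388
[ 0.1517637  -0.9884168   0.43987924  0.1333794 ] -1.4184439 -2.9892404
```

Wrist view: the lock bezel is centred at (328,195), with the keyway's long side along the key's width. The tool yaw of 0.153 agrees with the box's 0.150. The offset to go is about +1.5, +1.4 mm. I'll descend to just above the face and check.

```bash
python3 -m crank '1.5 1.4 30 0 0 0 255;1.5 1.4 60 0 0 0 255;1.5 1.4 78 0 0 0 255;1.5 1.4 84 0 0 0 255;1.5 1.4 84 0 0 0 255;1.5 1.4 84 0 0 0 255'
python3 - <<'E'
from h import *
s=read_state();print(s['wrist_force'],s['torque'],s['width']*85,s['tool_pos'],s['tcp_rot'])
L=[]
for n,f in(('scene','s6'),('side','d6')):
    c=shot(n,f);u=proj(c,[.4968,.064,.11]).astype(int);a=cv2.cvtColor(c['pixels'],cv2.COLOR_RGB2BGR)
    L.append(cv2.resize(a[u[1]-30:u[1]+20,u[0]-30:u[0]+30],None,fx=6.6,fy=6.6,interpolation=cv2.INTER_CUBIC))
cv2.imwrite('pics/crop9.png',np.hstack(L))
E
```

```text
time: 7.5
tool_pos: [0.4972, 0.0665, 0.1315]
tcp_rot: [2.043, 2.385, 0.003]
wrist_force: [-0.1, 0.1, -0.2]
width: 0.107
[-0.08577252  0.12921664 -0.18335075] [ 0.02070455 -0.04898748  0.03600591] 9.129593983500431 [0.49718921 0.06651799 0.13152252] [2.04302997 2.38450187 0.00251371]
```

View pics/crop9.png

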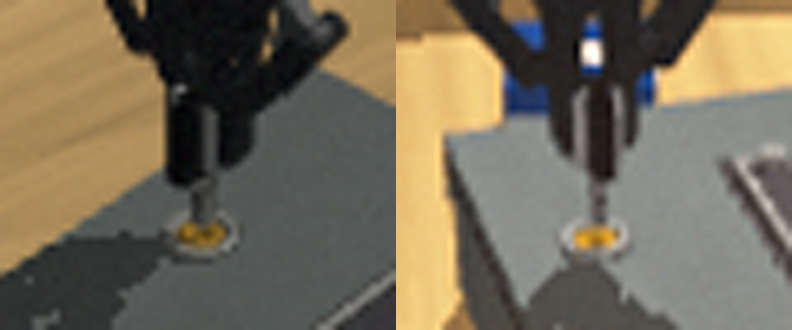

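```bash
python3 - <<'E'
from h import *
P=[]
for i in range(8):
    viewer.read_camera('side');s=read_state();P.append(np.r_[s['tool_pos']*1000,s['wrist_force'],np.array(s['tcp_rot'])])
P=np.array(P);print(np.round(P,2))
E
```

```text
[[ 4.9689e+02  6.6540e+01  1.3131e+02  8.3000e-01  6.6000e-01 -6.9000e-01
   2.0400e+00  2.3800e+00  0.0000e+00]
 [ 4.9669e+02  6.6520e+01  1.3110e+02 -8.0000e-02 -5.3000e-01  5.2000e-01
   2.0400e+00  2.3900e+00  0.0000e+00]
 [ 4.9656e+02  6.6480e+01  1.3092e+02  1.7000e-01  1.0000e-02 -7.0000e-02
   2.0400e+00  2.3900e+00  0.0000e+00]
 [ 4.9643e+02  6.6500e+01  1.3076e+02  1.8900e+00  7.3000e-01 -3.6000e-01
   2.0400e+00  2.3900e+00  0.0000e+00]
 [ 4.9630e+02  6.6490e+01  1.3063e+02 -3.3000e-01  1.5400e+00 -4.7000e-01
   2.0400e+00  2.3900e+00  0.0000e+00]
 [ 4.9622e+02  6.6470e+01  1.3050e+02 -1.0000e-01 -8.3000e-01  2.9000e-01
   2.0400e+00  2.3900e+00  0.0000e+00]
 [ 4.9617e+02  6.6460e+01  1.3040e+02 -4.9000e-01 -3.2000e-01  7.8000e-01
   2.0400e+00  2.3900e+00  0.0000e+00]
 [ 4.9613e+02  6.6470e+01  1.3035e+02 -8.2000e-01 -1.2700e+00 -3.9000e-01
   2.0400e+00  2.3900e+00  0.0000e+00]]
```

```bash
python3 -m crank '-0.9 0 1 0 0 0 255;-0.9 0 3 0 0 0 255;-0.9 0 5 0 0 0 255;-0.9 0 6 0 0 0 255;-0.9 0 7 0 0 0 255;-0.9 0 7.5 0 0 0 255;-0.9 0 7.5 0 0 0 255;-0.9 0 7.5 0 0 0 255;-0.9 0 7.5 0 0 0 255'
cat > st.py <<'E'
from h import *
P=[]
for i in range(3):
    viewer.read_camera('side');s=read_state()
    Rm=R.from_rotvec(s['tcp_rot']).as_matrix()
    P.append(np.r_[s['tool_pos']*1000,Rm.T@s['wrist_force'],Rm.T@np.array(s['torque'])*100])
P=np.array(P);print('pos mm',np.round(P[-1,:3],2),'F tool',np.round(P[:,3:6].mean(0),2),'M tool Ncm',np.round(P[:,6:].mean(0),1),'depth below face',round(92-(P[-1,2]-34.4),2),'w',round(s['width']*85,2),'t',s['time'],'yaw',np.round(np.arctan2(Rm[1,0],Rm[0,0])-np.pi/2,3),'tilt',np.round(Rm[2,:2],4))
E
python3 st.py
```

```text
time: 9.12
tool_pos: [0.4963, 0.0655, 0.1228]
tcp_rot: [2.044, 2.386, 0.0]
wrist_force: [0.3, 0.3, 0.1]
width: 0.105
pos mm [496.31  65.56 122.83] F tool [-0.05  0.15 -0.26] M tool Ncm [ 3.3  4.5 -1.7] depth below face 3.57 w 9.26 t 9.275 yaw 0.154 tilt [0.     0.0001]
```

```bash
python3 -m crank '0 0 1 0 0 0 255;0 0 2 0 0 0 255;0 0 3 0 0 0 255;0 0 3 0 0 0 255;0 0 3 0 0 0 255' && python3 st.py && python3 -m crank '0 0 0.5 0 0 0 255;0 0 1 0 0 0 255;0 0 1.5 0 0 0 255;0 0 2 0 0 0 255;0 0 2 0 0 0 255' && python3 st.py
```

```text
time: 9.9
tool_pos: [0.4963, 0.0656, 0.1198]
tcp_rot: [-2.044, -2.386, -0.0]
wrist_force: [0.9, -0.4, -0.0]
width: 0.099
pos mm [496.3   65.56 119.83] F tool [-0.05 -0.07  0.33] M tool Ncm [-1.8  1.1  0.8] depth below face 6.57 w 9.04 t 10.05 yaw 0.154 tilt [-0.      0.0001]
time: 10.68
tool_pos: [0.4962, 0.0656, 0.1177]
tcp_rot: [-2.044, -2.386, 0.0]
wrist_force: [0.0, 0.4, -0.5]
width: 0.105
pos mm [496.28  65.57 117.79] F tool [0.1  0.79 0.6 ] M tool Ncm [-3.   2.  -0.2] depth below face 8.61 w 8.87 t 10.825 yaw 0.154 tilt [-0.  0.]
```

```bash
python3 -m crank '0 0 0.5 0 0 0 255;0 0 1 0 0 0 255;0 0 1 0 0 0 255;0 0 1 0 0 0 255' && python3 st.py
```

```text
time: 11.32
tool_pos: [0.4964, 0.0656, 0.1171]
tcp_rot: [2.044, 2.386, 0.0]
wrist_force: [-1.3, 0.0, 4.0]
width: 0.103
pos mm [496.36  65.58 117.04] F tool [ 0.17 -1.48 -4.77] M tool Ncm [33.4  7.7  1.1] depth below face 9.36 w 8.65 t 11.475 yaw 0.154 tilt [0.0001 0.0002]
```

```bash
python3 -m crank '1.2 0 0.2 0 0 0 255;1.2 0 0.2 0 0 0 255;-1.2 0 0.4 0 0 0 255;-1.2 0 0.4 0 0 0 255;1.2 0 0.6 0 0 0 255;1.2 0 0.6 0 0 0 255;-1.2 0 0.8 0 0 0 255;-1.2 0 0.8 0 0 0 255;0 0 0.8 0 0 0 255;0 0 0.8 0 0 0 255' && python3 st.py
```

```text
time: 12.72
tool_pos: [0.4964, 0.0654, 0.1163]
tcp_rot: [2.043, 2.386, -0.0]
wrist_force: [-0.7, -0.6, 5.4]
width: 0.107
pos mm [496.42  65.38 116.25] F tool [ 0.01 -2.1  -5.29] M tool Ncm [38.3 -8.1 -0.5] depth below face 10.15 w 8.87 t 12.875 yaw 0.154 tilt [-0.0005  0.0002]
```

```bash
python3 -m crank '1.5 -0.1 0.2 0 0 0 255;1.5 -0.1 0.4 0 0 0 255;-1.5 -0.1 0.6 0 0 0 255;-1.5 -0.1 0.8 0 0 0 255;1.5 -0.1 1.0 0 0 0 255;1.5 -0.1 1.2 0 0 0 255;-1.5 -0.1 1.4 0 0 0 255;-1.5 -0.1 1.6 0 0 0 255;1.5 -0.1 1.8 0 0 0 255;1.5 -0.1 2 0 0 0 255;-1.5 -0.1 2.2 0 0 0 255;-1.5 -0.1 2.4 0 0 0 255;0 -0.1 2.4 0 0 0 255;0 -0.1 2.4 0 0 0 255' && python3 st.py
```

```text
time: 14.62
tool_pos: [0.496, 0.0654, 0.1133]
tcp_rot: [2.043, 2.386, -0.001]
wrist_force: [-1.0, 1.1, 0.2]
width: 0.104
pos mm [496.01  65.34 113.32] F tool [0.37 0.74 0.27] M tool Ncm [-7.1 13.4 -1. ] depth below face 13.08 w 8.96 t 14.775 yaw 0.154 tilt [-0.0003 -0.0004]
```

```bash
python3 -m crank '0 0 1.5 0 0 0 255;0 0 3 0 0 0 255;0 0 4.5 0 0 0 255;0 0 6 0 0 0 255;0 0 6.5 0 0 0 255;0 0 6.5 0 0 0 255' && python3 st.py
```

```text
time: 15.52
tool_pos: [0.4961, 0.0655, 0.107]
tcp_rot: [-2.044, -2.386, 0.0]
wrist_force: [-0.0, -0.1, -0.1]
width: 0.104
pos mm [496.23  65.53 107.14] F tool [ 0.12 -0.88  0.2 ] M tool Ncm [-1.7  2.  -0.7] depth below face 19.26 w 8.71 t 15.675 yaw 0.154 tilt [-0.0001  0.0001]
```

```bash
python3 -m crank '0 0 0.5 0 0 0 255;0 0 1 0 0 0 255;0 0 1.5 0 0 0 255;0 0 1.5 0 0 0 255' && python3 st.py
```

```text
time: 16.18
tool_pos: [0.4964, 0.0655, 0.106]
tcp_rot: [2.044, 2.386, 0.0]
wrist_force: [-1.5, -0.4, 3.7]
width: 0.106
pos mm [496.39  65.53 106.  ] F tool [ 0.38 -1.12 -5.21] M tool Ncm [31.2 -2.  -0.4] depth below face 20.4 w 8.78 t 16.325 yaw 0.154 tilt [-0.0001  0.0004]
```

Contact with the lower pin at 20.4 mm with 5 N. I'll rock again.

```bash
python3 -m crank '-1.5 -0.1 0.2 0 0 0 255;-1.5 -0.1 0.4 0 0 0 255;1.5 -0.1 0.6 0 0 0 255;1.5 -0.1 0.8 0 0 0 255;-1.5 -0.1 1.0 0 0 0 255;-1.5 -0.1 1.2 0 0 0 255;1.5 -0.1 1.4 0 0 0 255;1.5 -0.1 1.6 0 0 0 255;-1.5 -0.1 1.8 0 0 0 255;-1.5 -0.1 2 0 0 0 255;1.5 -0.1 2.2 0 0 0 255;1.5 -0.1 2.4 0 0 0 255;0 -0.1 2.4 0 0 0 255;0 -0.1 2.4 0 0 0 255' && python3 st.py
```

```text
time: 18.08
tool_pos: [0.4959, 0.0661, 0.1029]
tcp_rot: [-2.044, -2.384, -0.001]
wrist_force: [0.0, 3.3, -0.7]
width: 0.106
pos mm [495.94  66.   102.95] F tool [3.03 0.77 0.75] M tool Ncm [-25.1  65.   -1.2] depth below face 23.45 w 9.04 t 18.225 yaw 0.154 tilt [ 0.001  -0.0001]
```

```bash
python3 -m crank '0 0 0.7 0 0 0 255;-0.8 0 1.4 0 0 0 255;0.6 0 2.0 0 0 0 255;-0.8 0 2.5 0 0 0 255;0 0 2.8 0 0 0 255;0 0 2.8 0 0 0 255' && python3 st.py
```

```text
time: 18.98
tool_pos: [0.496, 0.0654, 0.1003]
tcp_rot: [2.044, 2.386, -0.0]
wrist_force: [0.1, 3.2, 0.5]
width: 0.107
pos mm [496.06  65.43 100.36] F tool [ 2.48  0.36 -1.  ] M tool Ncm [-5.  58.3 -1.6] depth below face 26.04 w 9.04 t 19.125 yaw 0.154 tilt [-0.0001 -0.0001]
```

```bash
python3 -m crank '0.2 0 0.4 0 0 0 255;0.2 0 0.8 0 0 0 255;0.2 0 0.8 0 0 0 255;0.2 0 0.8 0 0 0 255' && python3 st.py
python3 - <<'E'
from h import *
L=[]
for n,f in(('scene','s7'),('side','d7')):
    c=shot(n,f);u=proj(c,[.4968,.064,.11]).astype(int);a=cv2.cvtColor(c['pixels'],cv2.COLOR_RGB2BGR)
    L.append(cv2.resize(a[u[1]-25:u[1]+25,u[0]-30:u[0]+30],None,fx=6.6,fy=6.6,interpolation=cv2.INTER_CUBIC))
cv2.imwrite('pics/crop10.png',np.hstack(L))
E
```

```text
time: 19.62
tool_pos: [0.4961, 0.0655, 0.1002]
tcp_rot: [2.044, 2.386, -0.001]
wrist_force: [-1.7, 2.3, 6.0]
width: 0.105
pos mm [496.12  65.47 100.22] F tool [ 2.32 -1.75 -5.91] M tool Ncm [36.3 41.2  0.4] depth below face 26.18 w 9.09 t 19.775 yaw 0.154 tilt [-0.0004 -0.    ]
```

View pics/crop10.png

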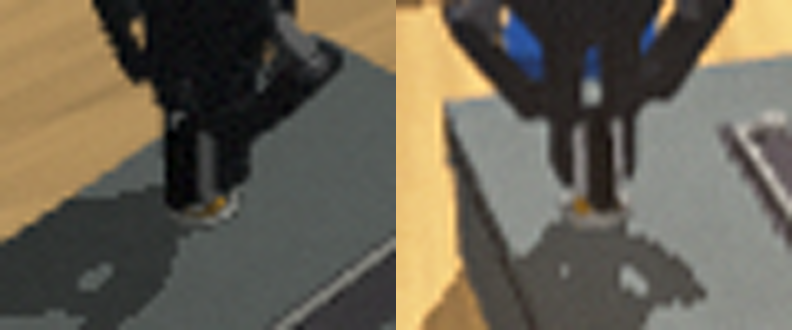

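Key home: hard contact at a nominal depth of 26.2 mm, against the 26 mm blade, and the shoulder sits on the plug in both views. Now I'll turn clockwise in stages, watching the forces.

```bash
python3 -m crank '0 0.1 0 0 0 0.06 255;0 0.2 0 0 0 0.12 255;0 0.3 0 0 0 0.2 255;0 0.4 0 0 0 0.3 255;0 0.4 0 0 0 0.3 255;0 0.4 0 0 0 0.3 255' 100 && python3 st.py
```

```text
time: 20.62
tool_pos: [0.4969, 0.0656, 0.1003]
tcp_rot: [2.377, 2.053, 0.001]
wrist_force: [-1.7, 2.0, 5.4]
width: 0.101
pos mm [496.84  65.54 100.26] F tool [ 1.51 -1.84 -5.24] M tool Ncm [34.7 29.6 -3.6] depth below face 26.14 w 8.68 t 20.775 yaw -0.146 tilt [-0.0003  0.0008]
```

```bash
python3 -m crank '0 0.15 0 0 0 0.12 255;0 0.3 0 0 0 0.24 255;-0.1 0.45 0 0 0 0.36 255;-0.15 0.6 0 0 0 0.48 255;-0.2 0.7 0 0 0 0.6 255;-0.2 0.7 0 0 0 0.6 255;-0.2 0.7 0 0 0 0.6 255' && python3 st.py
```

```text
time: 21.65
tool_pos: [0.4985, 0.0648, 0.1003]
tcp_rot: [2.875, 1.262, 0.003]
wrist_force: [3.7, -3.0, 3.5]
width: 0.103
pos mm [498.48  64.84 100.31] F tool [ 0.46  5.27 -3.42] M tool Ncm [-94.5   5.1 -13.1] depth below face 26.09 w 8.95 t 21.8 yaw -0.744 tilt [0.0011 0.003 ]
```

```bash
python3 -m crank '0 0.5 0.1 0 0 0.12 255;-0.1 0.8 0.2 0 0 0.24 255;-0.2 1.1 0.2 0 0 0.36 255;-0.3 1.4 0.2 0 0 0.5 255;-0.3 1.4 0.2 0 0 0.5 255;-0.3 1.4 0.2 0 0 0.5 255' && python3 st.py
```

```text
time: 22.55
tool_pos: [0.4993, 0.0634, 0.1003]
tcp_rot: [3.098, 0.51, 0.004]
wrist_force: [4.1, -5.2, 5.4]
width: 0.106
pos mm [499.36  63.4  100.29] F tool [ 2.29  5.64 -5.22] M tool Ncm [-102.1   41.5  -14.3] depth below face 26.11 w 8.84 t 22.7 yaw -1.244 tilt [0.0023 0.0026]
```

```bash
python3 -m crank '0 0.5 0 0 0 0.1 255;0 0.8 0.1 0 0 0.2 255;0 1.0 0.1 0 0 0.3 255;0 1.0 0.1 0 0 0.3 255;0 1.0 0.1 0 0 0.3 255' && python3 st.py
```

```text
time: 23.32
tool_pos: [0.4996, 0.0624, 0.1003]
tcp_rot: [3.139, 0.042, 0.004]
wrist_force: [2.7, -5.1, 5.9]
width: 0.105
pos mm [499.57  62.37 100.3 ] F tool [ 3.11  4.76 -5.76] M tool Ncm [-91.2  57.8 -15.6] depth below face 26.1 w 8.79 t 23.475 yaw -1.544 tilt [0.0027 0.0019]
```

```bash
python3 -m crank '0.1 0.2 0 0 0 0.03 255;0.1 0.3 0 0 0 0.05 255;0.1 0.3 0 0 0 0.05 255;0.1 0.3 0 0 0 0.05 255' && python3 st.py && python3 -m crank '0.1 0.1 0 0 0 0.03 255;0.1 0.2 0 0 0 0.05 255;0.1 0.2 0 0 0 0.05 255;0.1 0.2 0 0 0 0.05 255' && python3 st.py
```

```text
time: 23.98
tool_pos: [0.4996, 0.0622, 0.1003]
tcp_rot: [3.14, -0.037, 0.004]
wrist_force: [1.9, -4.9, 6.4]
width: 0.1
pos mm [499.56  62.18 100.28] F tool [ 3.2   4.87 -5.59] M tool Ncm [-79.1  53.4 -11.2] depth below face 26.12 w 8.64 t 24.125 yaw -1.594 tilt [0.0025 0.0016]
time: 24.62
tool_pos: [0.4996, 0.062, 0.1003]
tcp_rot: [3.138, -0.115, 0.004]
wrist_force: [1.9, -4.2, 5.9]
width: 0.1
pos mm [499.58  61.94 100.28] F tool [ 3.15  3.99 -5.98] M tool Ncm [-76.5  52.8 -24. ] depth below face 26.12 w 8.93 t 24.775 yaw -1.644 tilt [0.0024 0.0016]
```

```bash
python3 -m crank '0 0.1 0 0 0 0.03 255;0 0.1 0 0 0 0.04 255;0 0.1 0 0 0 0.04 255;0 0.1 0 0 0 0.04 255' && python3 st.py && python3 - <<'E'
from h import *
for i in range(6):
    c=viewer.read_camera('wrist');print(np.round(read_state()['torque'][2]*100,1),end=' ')
c=shot('wrist','w9')
a=cv2.cvtColor(c['pixels'],cv2.COLOR_RGB2BGR)
cv2.imwrite('pics/crop11.png',cv2.resize(a[190:340,230:430],None,fx=3.6,fy=3.6,interpolation=cv2.INTER_CUBIC))
L=[]
for n,f in(('scene','s9'),('side','d9')):
    c=shot(n,f);u=proj(c,[.4968,.064,.11]).astype(int);a=cv2.cvtColor(c['pixels'],cv2.COLOR_RGB2BGR)
    L.append(cv2.resize(a[u[1]-25:u[1]+25,u[0]-30:u[0]+30],None,fx=6.6,fy=6.6,interpolation=cv2.INTER_CUBIC))
cv2.imwrite('pics/crop12.png',np.hstack(L))
E
```

```text
time: 25.28
tool_pos: [0.4997, 0.0619, 0.1003]
tcp_rot: [3.135, -0.178, 0.004]
wrist_force: [3.9, -4.1, 6.1]
width: 0.103
pos mm [499.74  61.87 100.28] F tool [ 3.95  3.74 -5.54] M tool Ncm [-73.3  65.9 -21. ] depth below face 26.12 w 8.73 t 25.425 yaw -1.684 tilt [0.0029 0.0015]
26.7 19.9 24.7 21.8 22.8 19.2
```

View pics/crop11.png

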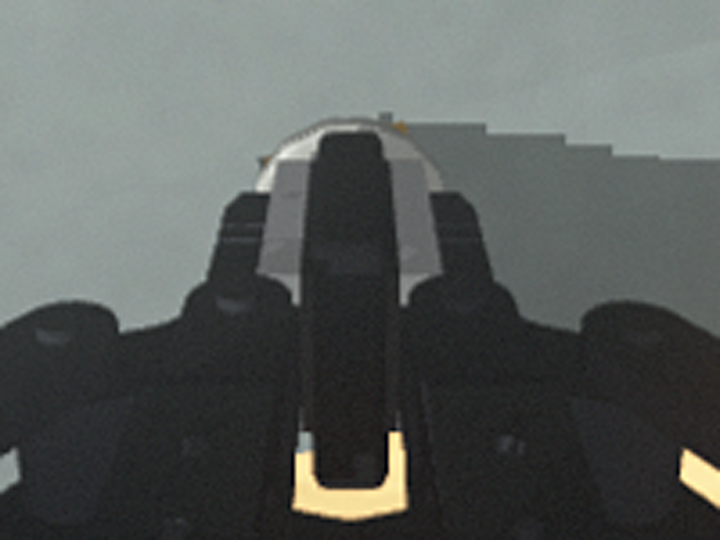

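View pics/crop12.png

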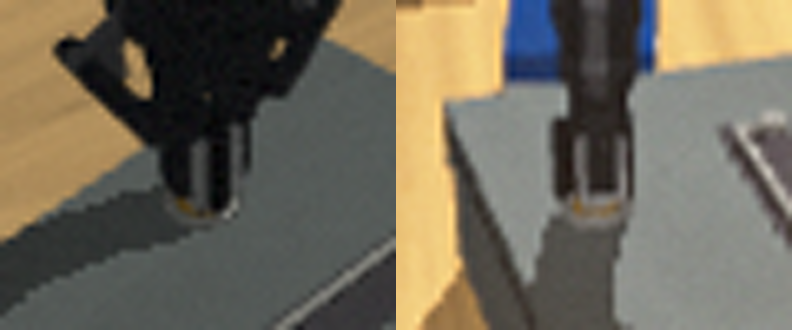

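```bash
cat > mz.py <<'E'
from h import *
P=[]
for i in range(12):
    viewer.read_camera('side');s=read_state();Rm=R.from_rotvec(s['tcp_rot']).as_matrix();P.append(np.r_[Rm.T@s['wrist_force'],Rm.T@np.array(s['torque'])*100,s['joint_torque'][5]*100])
print(np.round(np.mean(P,0),1),np.round(np.std(P,0)[5:],1),s['time'],'yaw',np.round(np.arctan2(Rm[1,0],Rm[0,0])-np.pi/2,4),s['q'][5])
E
python3 mz.py; python3 -m crank '0 0.1 0 0 0 0.03 255;0 0.1 0 0 0 0.06 255;0 0.1 0 0 0 0.06 255'; python3 mz.py
```

```text
[  3.4   4.1  -5.5 -73.8  65.  -22.   22.8] [5.2 0.2] 26.475 yaw -1.684 1.7603763201778762
time: 26.85
tool_pos: [0.4999, 0.0617, 0.1003]
tcp_rot: [3.128, -0.271, 0.005]
wrist_force: [3.4, -5.0, 6.1]
width: 0.108
[  4.3   3.8  -5.2 -75.1  73.8 -35.4  33.6] [3.9 0.4] 27.45 yaw -1.7437 1.8199657718165994
```

Joint-6 torque rose from 0.23 to 0.34 N m over 0.06 rad. The spring alone would add about 0.003, so the plug is hard against its stop. One last overall look before handing in.

```bash
python3 - <<'E'
from h import *
shot('scene','s10')
E
python3 st.py
```

```text
pos mm [499.87  61.66 100.3 ] F tool [ 4.22  4.41 -5.34] M tool Ncm [-69.   90.3 -32.6] depth below face 26.1 w 8.71 t 27.65 yaw -1.744 tilt [0.0033 0.0014]
```

View pics/s10.png

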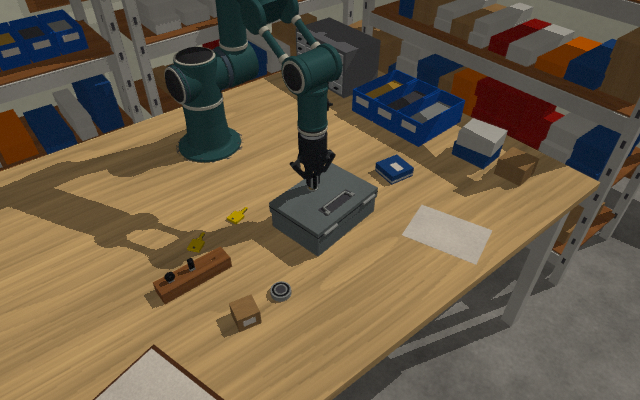

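The gripper holds the key in the lock at (314,185). The round and slim keys at (170,277) and (191,264), the bearing at (280,292), the small carton at (245,312) and the yellow look-alikes are where they were.

```bash
python3 -c "
from workcell import job
print(job.finish_job())"
```

```text
the job is handed in; nothing more can be done
None
```

I took the black square-headed key from the block and rocked it past both pins until it was fully home. I then turned it clockwise to the stop and handed the job in at about 27.7 s, still gripping the key at 100 N and holding it turned.

- **Key home:** the depth below the plug's face read 26.1 mm against the 26 mm blade, with a steady downward push of about 5 N.
- **At the stop:** joint-6 torque rose from 0.23 to 0.34 N m over the last 0.06 rad, far more than the spring alone would add. The plug's angle itself could not be seen. The tool turned about 1.90 rad in all. That is more than the quarter turn plus the key's play (about 1.69 rad); I put the rest down to give in the grip and lock, which I did not confirm. The wrist picture taken just before the last 0.06 rad showed no slip in the jaws.
- **Other things:** the round and slim keys, the bearing, the small carton and the yellow look-alikes look unmoved in the last scene picture. I never singled out the flat carton in the pictures, so I did not check it separately; the arm went nowhere near the other cartons or boxes in view. Sideways force on the key at the end was about 4 N on each axis.

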